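# Find the worn track of a bottle-conveyor chain guide with a sprung depth gauge

### The arm

A 7-joint arm with a two-finger parallel gripper is mounted at the origin on the work surface. World frame = base frame: x ahead of the robot, y to its left, z up, the work surface at z = 0. Lengths are in m, angles in rad, forces in N, time in s.
With the tool pointing down it reaches from about 0.35 to 0.9 m from the base axis. Payload 8.1 kg.
Tool frame: the origin (TCP) lies on the centre line of the jaws, within the pads' length; the fingertips stand 22 mm ahead of it and the grasp point (between the pads) lies 3 mm ahead of it; x points along the fingers, z is the direction in which the jaws open and shut, and the axes are right-handed (so a half turn about x gives the same grasp; the last joint's range is limited). The gripper opens to 92 mm and grips with 3 to 60 N. Pads are 19 mm wide; open, the fingers measure 130 mm over their backs; the gripper's body (75 mm by 190 mm) begins 47 mm behind the grasp point.
Start: joints at [-1.225, 0.434, 0.025, 1.573, -0.012, 1.134, -0.075], TCP at [0.271, 0.563, 0.249] pointing down, gripper open.
Joint ranges: [-2.62, 2.62], [-0.44, 2.09], [-1.27, 1.32], [0.08, 2.57], [-1.32, 4.46], [0.12, 2], [-2.74, 2.74]. Speed limits (rad/s): [2.22, 2.22, 3.01, 3.01, 3.14, 3.14, 3.14].

### API

Orientations are given as a unit quaternion [x, y, z, w].
In Python, from bench import telemetry, imaging, robot gives the robot as it stands. The module is installed in compiled form; this text tells all that it offers.
- The arm moves only by the tool apply_moves, never from a script. Its arguments are lists of equal length, an entry for each row: "twist": the turn, a rotation vector about the tool's x, y, z in degrees, a list of three; "linear": the shift along the tool's x, y, z in mm, a list of three; "hand": the closure, from -1 (fully open) to 1 (shut), so that 0 is half open. A call has 1 to 12 rows; each row is the pose to reach, as a shift and turn from the pose commanded when the call began, along the tool's axes at that moment; what a row does not reach only later rows make up. A row lasts 1/10 s, in which the tool goes at most 50 mm and 8.59 degrees, less where a joint would pass 70% of its speed; a pose out of reach is approached as far as the arm can. A call with a gripper value outside its range is refused whole. The fingers move at their own pace and stop on an object; the grip force is fixed at half the most. Time passes only in rows, so rows that repeat a pose let the fingers close. It gives the time, the measured TCP pose, the force and the opening at its end, in the units of the state.
- telemetry.get_obs(): the state, without advancing time (a new reading comes with each control period).
- imaging.grab_frame(name): name is "side" or "top"; returns the picture (420x560x3 uint8, blue, green, red); there is no depth.
- imaging.calibration(name): a dict with "vfov" (degrees; the focal length in pixels is half the picture's height over the tangent of half this angle, whatever the lens; pixels are square), "cx", "cy" (the principal point, pixels), "extrinsics" (4x4, takes a point from camera to world coordinates). Camera axes: x right, y up, looking along -z (the intrinsics and any distortion apply to the point x, -y, -z); pixel columns grow to the right and rows downward; lengths in m; the calibration is good to about 2 mm. A picture is of the moment at which its call begins. calibration takes no time and is no camera call.
- robot.hand_in(): hands the job in, once; it reports no verdict.
The state is a dict: "time_s": time; "joints": joint angles; "joint_velocities": joint speeds; "tau": joint torques, N m; "tool_pos": TCP position; "tool_rot": TCP orientation; "ft_force": force on the tool from outside, world axes, zero at the start; "torque": the same for the moment, N m; "width": finger opening in m.
Only numpy, scipy, OpenCV 4.12 (cv2) and the standard library are available. Lean on these libraries where they do the work, as an engineer would, in place of code of your own. Each camera call takes 0.05 s, during which the arm holds its last target. There are 200 camera calls.

### The job

One of the two channels in the white chain guide on the bench is worn deeper than 8 mm, the other is still good. Take the depth gauge from its wooden stand, push its sprung probe into a channel until the gauge's base sits flat on the guide and read the depth, and leave the gauge standing by itself in the worn channel, base flat on the guide and probe on the channel floor. Press gently (40 N on the guide would mark it), do not drop or tip the gauge over, and leave the bottle, cup and jar where they are.

Things in the scene. Friction and masses are not known exactly. Their poses are not given: they have to be found in the camera images.
- guide: White chain guide, fixed on a steel bed plate 150 (x) by 140 (y) by 12 mm. Origin: centre of the bed's underside, on the bench; z up. On the bed a white bar, 140 mm along x, 93 mm wide in y, flat top 45 mm above the bench. Two straight channels run its whole length along x, each 9 mm wide, centre lines 44 mm apart, 35 mm of flat land between them, 20 mm outside each. The bar does not move.
- guide_top (a point): Point 45 mm above the guide's origin, level with the bar's flat top; axes as the guide's. The bar sits off centre on its bed by a shift unknown beforehand, up to 7 mm either way along y, NOT included here: channel centre lines are at y = +22 and -22 mm plus that shift. One channel is 6 mm deep (good), the other 10 mm (worn), each within 0.8 mm; either may be the worn one.
- gauge: Loose steel depth gauge, 0.42 kg within 8 %. Origin: centre of its base's underside; z up along its column. Base 30 (x) by 64 (y) by 9 mm; on it a square column 24 by 24 mm, 9 to 65 mm above the underside, for gripping; above that a thin stem topping out at 73 mm, up to 88 mm as the probe goes in. It starts upright on its stand, axes within 0.1 rad of the stand's, probe in the slot.
- gauge_grip (a point): Middle of the gauge's square column, 42 mm above the underside of its base; grip any two opposite sides. Below it, from the centre of the base's underside, the round 6 mm probe with a ball end sticks out 14 mm when free. Pushed home in a channel, the gauge stays standing flat when let go.
- probe (a joint): How far the sprung probe is pushed into the base, m: 0 free (14 mm out), 0.014 when its tip is level with the base's underside. With the base flat on the guide, depth = 14 mm minus this. Pushing in takes 7 N at first, 8.5 N at the end, friction included: more than the gauge's weight. Unloaded it comes out again by itself.
- stand: Fixed wooden gauge stand. Origin: centre of its underside, on the bench; z up. Foot 70 by 70 by 8 mm; two cheeks 60 mm long in x, 24 mm wide in y, tops 30 mm above the bench, an 18 mm slot along x between them. The gauge's base rests on the cheeks, its underside 30 mm above the bench.
- beer_bottle: Amber glass bottle, 60 mm in diameter, 200 mm tall, standing; origin at the centre of its underside. Leave alone.
- cup: Red plastic cup, 80 mm across, 85 mm tall, standing; origin at the centre of its underside. Leave alone.
- cap_jar: Clear jar with a steel lid, 70 mm in diameter, 90 mm tall, standing; origin at the centre of its underside. Leave alone.
Mind the look-alikes: they are no part of the job. What is shaped like the stand but blue or red is not meant.

How it is judged:
On the way, in this order (a step that is already met when the one before it is completed fails the run):
1. the gauge is lifted out of its stand (z of gauge in the frame of stand above 0.05 m), for 0.1 s.
2. the gauge's base is pressed flat on the guide with its probe in the worn channel (z of gauge in the frame of guide between 0.043 and 0.0465 m and angle between gauge's own z axis and vertical below 0.04 rad and value of joint probe between 0.002 and 0.006 m and contact force between gauge and guide above 1 N), for 0.2 s.
At the end, for the whole second after the job is handed in: The gauge stands by itself, at rest, on the guide: underside of its base within 1.5 mm of the guide's top, upright within 0.04 rad, probe pushed back between 2 and 6 mm (8 to 12 mm deep: the worn channel) (z of gauge in the frame of guide between 0.043 and 0.0465 m and angle between gauge's own z axis and vertical below 0.04 rad and value of joint probe between 0.002 and 0.006 m and linear speed of gauge below 0.02 m/s); the robot touches nothing.
It fails at once if the gauge bears on the guide with more than 40 N (contact force between gauge and guide above 40 N).
It fails at once if the gauge is tipped over (angle between gauge's own z axis and vertical above 0.6 rad).
It fails at once if the gauge is dropped (linear speed of gauge above 0.6 m/s and contact force between the fingers and gauge below 0.1 N).
It fails at once if the bottle, the cup or the jar is moved by more than 20 mm (distance of any of beer_bottle, cup, cap_jar from where it was at the start of the episode above 0.02 m).
It also fails if it takes over 51 s, if anything falls off the work surface, if the arm or the gripper's body presses on something with over 40 N, if the wrist force passes 120 N, or if a joint passes its speed limit or range.

## Working session

There is one attempt and no reset: what is moved stays moved. The work goes in short steps, Python scripts to look and compute and a tool call to move; the robot and the scene stay as the last step left them, time stands still between calls to the robot, and variables do not carry over. Pictures are saved under pics/ and viewed, about 8 in all and at most 12, crops included, and the job is handed in when it is done.

Besides the shell and the picture viewer there is one more tool, called after ">>>" as a command line: name --argument value ..., lists and objects as JSON in quotes. apply_moves: Moves the arm, as the interface text tells. Its arguments: {"type":"object","properties":{"twist":{"type":"array"},"linear":{"type":"array"},"hand":{"type":"array"}},"required":["twist","linear","hand"]}

```bash
mkdir -p pics
python3 - <<'E'
from bench import telemetry, imaging
import cv2,numpy as np
for n in("top","side"):
    cv2.imwrite(f"pics/{n}0.png",imaging.grab_frame(n)); print(n,imaging.calibration(n))
o=telemetry.get_obs();print(o)
E
```

```text
top {'vfov': 47.814930260243905, 'cx': 277.12105724274437, 'cy': 204.20062524284057, 'extrinsics': array([[ 0.05763366,  0.97733704, -0.20369257,  0.32587618],
       [-0.99833154,  0.05714315, -0.00829381, -0.00779197],
       [ 0.00353379,  0.20383072,  0.97899977,  1.34088459],
       [ 0.        ,  0.        ,  0.        ,  1.        ]])}
side {'vfov': 56.9956426638212, 'cx': 278.9967351878331, 'cy': 211.32055941995787, 'extrinsics': array([[ 0.66923998,  0.43169499, -0.60477871, -0.05323492],
       [-0.74303677,  0.39293817, -0.54175266, -0.61986649],
       [ 0.00376873,  0.81193536,  0.58373519,  0.70141059],
       [ 0.        ,  0.        ,  0.        ,  1.        ]])}
{'time_s': 0.1, 'joints': array([-1.22458048,  0.43513602,  0.02498877,  1.573949  , -0.01160791,
        1.13402169, -0.07512045]), 'joint_velocities': array([-1.78882262e-04, -2.05198371e-03, -1.19815635e-03, -2.88584548e-04,
        3.74360762e-05,  7.41106365e-04,  4.41480411e-04]), 'tau': array([ 3.08803370e-03, -6.69123030e+01,  9.87865515e-01, -3.15147150e+01,
       -6.05630293e-02,  3.73822055e-02,  4.39235532e-05]), 'tool_pos': array([0.27105982, 0.56271168, 0.24805644]), 'tool_rot': array([-0.37646002,  0.59913227,  0.37587298,  0.59836266]), 'ft_force': array([-0.28899454,  0.54618811, -0.2839449 ]), 'torque': array([-0.03801729, -0.02922535,  0.02065057]), 'width': 0.09172818248274578}
```

View pics/top0.png

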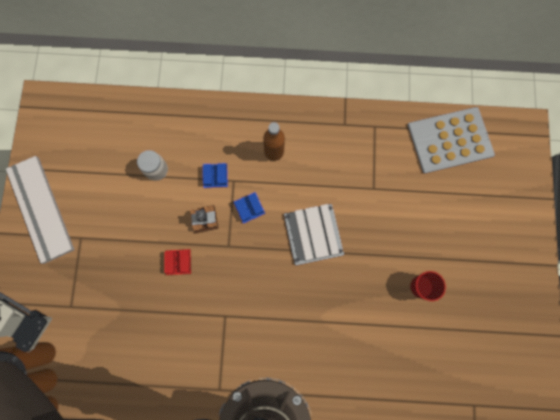

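View pics/side0.png

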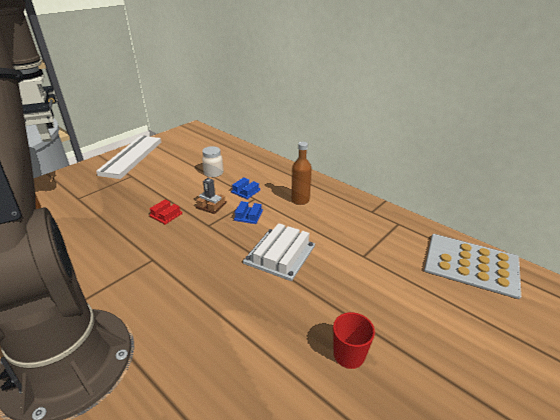

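The top view shows the stand with the gauge at about (204,218), the guide at (313,234), bottle (274,142), jar (151,165) and cup (429,286). The side view shows the gauge at (209,195) and the guide at (280,250). I'll take enlarged crops and check the calibration next.

```bash
cat > h.py <<'E'
import numpy as np,cv2
from bench import imaging,telemetry
def cam(n):
    c=imaging.calibration(n); f=210/np.tan(np.radians(c['vfov']/2)); return f,c['cx'],c['cy'],c['extrinsics']
def ray(n,u,v):
    f,cx,cy,E=cam(n); return E[:3,3],E[:3,:3]@np.array([(u-cx)/f,-(v-cy)/f,-1.])
def onz(n,u,v,z):
    o,d=ray(n,u,v); return o+d*(z-o[2])/d[2]
def proj(n,p):
    f,cx,cy,E=cam(n); q=E[:3,:3].T@(np.array(p)-E[:3,3]); return np.array([cx-f*q[0]/q[2],cy+f*q[1]/q[2]])
E
python3 - <<'E'
from h import *
t=cv2.imread('pics/top0.png');s=cv2.imread('pics/side0.png')
def crop(im,x,y,w,h,k): return cv2.resize(im[y:y+h,x:x+w],None,fx=k,fy=k,interpolation=cv2.INTER_CUBIC)
a=crop(t,180,195,50,50,8);b=crop(t,275,195,75,75,8)[:600]
c=np.zeros((600,800,3),np.uint8)
c[:300,:400]=crop(t,180,200,50,37,8)[:300,:400] if 0 else cv2.resize(t[200:237,180:230],(400,300),interpolation=cv2.INTER_CUBIC)
c[300:,:400]=cv2.resize(s[172:217,180:240],(400,300),interpolation=cv2.INTER_CUBIC)
c[:300,400:]=cv2.resize(t[200:268,270:360],(400,300),interpolation=cv2.INTER_CUBIC)
c[300:,400:]=cv2.resize(s[217:280,238:322],(400,300),interpolation=cv2.INTER_CUBIC)
cv2.imwrite('pics/c.png',c)
print(proj('top',[0,0,0]),proj('side',[0,0,0]),proj('top',[.271,.563,.249]))
for n,u,v,z in[('top',204,218,.06),('side',209,185,.1),('top',313,234,.045),('side',280,248,.045),('top',429,290,0),('side',351,360,0)]:print(n,u,v,onz(n,u,v,z))
E
```

```text
[265.22528242 428.95921347] [ 66.25099324 362.04840107] [ 19.92505716 312.79976986]
top 204 218 [0.54206067 0.20111094 0.06      ]
side 209 185 [0.52985421 0.17905105 0.1       ]
top 313 234 [ 0.51744348 -0.1004688   0.045     ]
side 280 248 [ 0.50865628 -0.12057839  0.045     ]
top 429 290 [ 0.38554645 -0.43343359  0.        ]
side 351 360 [ 0.38825868 -0.42208645  0.        ]
```

View pics/c.png

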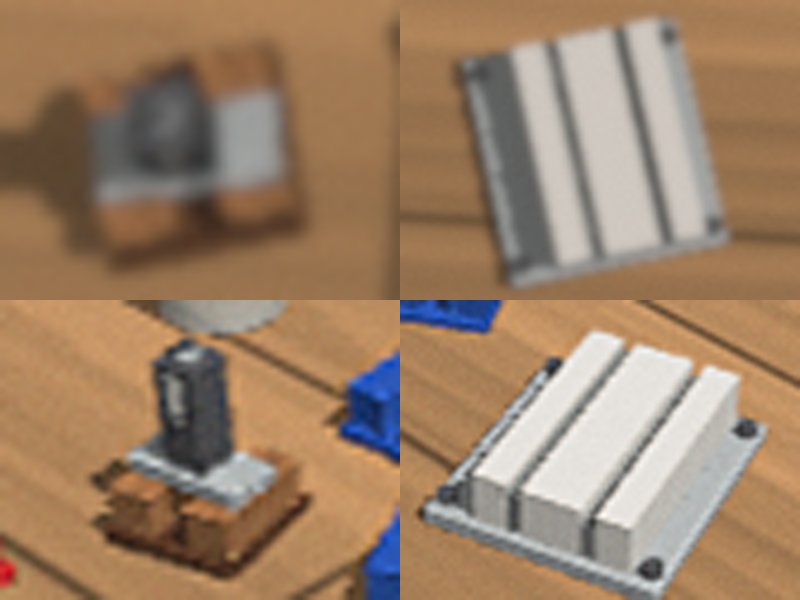

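```bash
cat > m.py <<'E'
from h import *
def strips(n,roi,thr):
    im=cv2.imread(f'pics/{n}0.png'); x,y,w,h=roi
    g=cv2.resize(im[y:y+h,x:x+w].min(2),None,fx=8,fy=8,interpolation=cv2.INTER_CUBIC)
    m=(g>thr).astype(np.uint8)
    cs,_=cv2.findContours(m,0,1); cs=sorted(cs,key=cv2.contourArea)[-3:]
    for c in cs:
        p=c[:,0]/8.+[x,y]-.5+.5/8
        P=np.array([onz(n,*q,.045)[:2] for q in p])*1000
        (cx,cy),(a,b),th=cv2.minAreaRect(P.astype(np.float32))
        if a<b: a,b,th=b,a,th-90
        print(n,'strip c',round(cx,1),round(cy,1),'len',round(a,1),'wid',round(b,1),'ang',round((th+90)%180-90,2))
for t in(150,165): strips('top',(270,200,90,68),t)
for t in(195,210): strips('side',(238,217,84,63),t)
# values for threshold sanity
s=cv2.imread('pics/side0.png');print(s[235:275:4,300].min(1),s[255:275:2,270].min(1));t=cv2.imread('pics/top0.png');print(t[234,280:345].min(1))
# gauge base: grey low-saturation ; column top
for n,(x,y,w,h) in dict(top=(180,200,50,37),side=(180,172,60,45)).items():
    im=cv2.imread(f'pics/{n}0.png')[y:y+h,x:x+w]; im=cv2.resize(im,None,fx=8,fy=8,interpolation=cv2.INTER_CUBIC)
    sat=im.max(2).astype(int)-im.min(2); v=im.max(2)
    for nm,m in(('base',(sat<30)&(v>120)),('dark',(sat<25)&(v<110)),('all',sat<30)):
        cs,_=cv2.findContours(m.astype(np.uint8),0,1)
        for c in sorted(cs,key=cv2.contourArea)[-2:]:
            p=(c[:,0]/8.+[x,y]-.44).astype(np.float32); print(n,nm,cv2.contourArea(c)/64,cv2.approxPolyDP(p,1.2,True)[:,0].round(1).tolist())
E
python3 m.py
```

```text
top strip c 514.8 -75.0 len 141.8 wid 21.1 ang 15.2
top strip c 534.7 -150.0 len 142.9 wid 30.0 ang 15.28
top strip c 524.2 -110.0 len 142.2 wid 35.3 ang 15.21Traceback (most recent call last):
  File "m.py", line 13, in <module>
    for t in(150,165): strips('top',(270,200,90,68),t)
                       ~~~~~~^^^^^^^^^^^^^^^^^^^^^^^^^
  File "m.py", line 9, in strips
    P=np.array([onz(n,*q,.045)[:2] for q in p])*1000
                ~~~^^^^^^^^^^^
  File "h.py", line 8, in onz
    o,d=ray(n,u,v); return o+d*(z-o[2])/d[2]
        ~~~^^^^^^^
  File "h.py", line 6, in ray
    f,cx,cy,E=cam(n); return E[:3,3],E[:3,:3]@np.array([(u-cx)/f,-(v-cy)/f,-1.])
              ~~~^^^
  File "h.py", line 4, in cam
    c=imaging.calibration(n); f=210/np.tan(np.radians(c['vfov']/2)); return f,c['cx'],c['cy'],c['extrinsics']
ValueError: time passes only in moves, steps and waits
```

```bash
sed -i 's/^def cam(n):/import functools\n@functools.cache\ndef cam(n):/' h.py; sed -i 's/(150,165)/(160,175)/' m.py; python3 m.py
```

```text
top strip c 515.1 -74.7 len 139.6 wid 19.4 ang 15.18
top strip c 535.2 -149.2 len 139.9 wid 27.1 ang 15.2
top strip c 524.7 -109.8 len 139.5 wid 33.6 ang 15.21
top strip c 515.2 -74.7 len 136.0 wid 16.4 ang 15.22
top strip c 534.9 -146.3 len 136.0 wid 18.5 ang 15.15
top strip c 524.8 -109.7 len 136.2 wid 31.0 ang 15.32
side strip c 518.9 -74.1 len 140.3 wid 21.0 ang 15.18
side strip c 538.2 -145.0 len 140.5 wid 20.6 ang 15.23
side strip c 528.4 -109.9 len 140.6 wid 36.6 ang 15.23
side strip c 518.8 -74.0 len 138.9 wid 19.4 ang 15.35
side strip c 538.0 -144.5 len 139.2 wid 19.2 ang 14.87
side strip c 528.2 -109.4 len 139.4 wid 34.7 ang 15.06
[230 220 226 176 180 184 180 188 124  80] [220 222 175 142 145 145 144 183 112 113]
[ 76  77  75  76  72  67  58  68  99 130 141 128 107  97  95  94  94  94
 100 122 157 181 191 193 193 192 186 164 132 111 127 160 184 192 193 192
 193 193 192 193 193 191 186 168 134 102 116 153 181 190 191 193 191 187
 179 168 162 157 144 118  90  80  80  80  79]
top base 17.390625 [[191.89999389648438, 224.1999969482422], [201.1999969482422, 223.89999389648438], 
[... 2203 characters left out ...]
 [206.3000030517578, 180.8000030517578], [208.6999969482422, 178.3000030517578]]
side all 73.6171875 [[202.89999389648438, 171.60000610351562], [205.10000610351562, 174.8000030517578], [212.3000030517578, 176.8000030517578], [218.6999969482422, 175.1999969482422], [222.10000610351562, 171.89999389648438]]
side all 286.6171875 [[207.3000030517578, 177.39999389648438], [202.60000610351562, 181.10000610351562], [204.10000610351562, 190.89999389648438], [199.1999969482422, 194.3000030517578], [199.10000610351562, 196.8000030517578], [214.89999389648438, 202.89999389648438], [220.6999969482422, 196.89999389648438], [214.3000030517578, 193.89999389648438], [213.10000610351562, 180.10000610351562]]
```

Run:
```python
from h import *
r=lambda L:[(onz(n,u,v,z)*1000).round(1).tolist()[:2] for n,u,v,z in L]
T=r([('top',190.8,215,.039),('top',213.9,211.1,.039),('top',215.1,220.8,.039),('top',190.9,223.9,.030)])
S=r([('side',198.9,195.0,.039),('side',214.6,194.0,.039),('side',220.9,197,.039),('side',214.4,201.2,.039)])
print(T,np.mean(T,0));print(S,np.mean(S,0))
print('diag top', (np.array(T[0])+T[2])/2,'side diag',(np.array(S[0])+S[2])/2, np.subtract(S[2],S[0]))
a=np.subtract(T[1],T[0]);print(a,np.hypot(*a),np.degrees(np.arctan2(a[1],a[0])))
a=np.subtract(S[2],S[3]);print(a,np.hypot(*a),np.degrees(np.arctan2(a[1],a[0])))
a=np.subtract(S[3],S[0]);print(a,np.hypot(*a),np.degrees(np.arctan2(a[1],a[0])))
# column top side view corners at z=.095
print(r([('side',203.0,181,.095),('side',208,177.5,.095),('side',213,180,.095),('top',202,210.5,.095)]))
from scipy.spatial.transform import Rotation as R
o=telemetry.get_obs();print(R.from_quat(o['tool_rot']).as_matrix().round(3))
```

```text
[[551.9, 242.1], [566.7, 178.6], [539.5, 173.0], [528.3, 241.1]] [546.6 208.7]
[[529.9, 237.5], [566.5, 205.8], [568.5, 178.4], [540.0, 175.5]] [551.225 199.3  ]
diag top [545.7  207.55] side diag [549.2  207.95] [ 38.6 -59.1]
[ 14.8 -63.5] 65.20191714972806 -76.88024030894009
[28.5  2.9] 28.647163908491883 5.810099427719293
[ 10.1 -62. ] 62.817274694147635 -80.74760642943397
[[537.2, 216.7], [560.6, 221.6], [561.3, 199.0], [556.2, 202.6]]
[[-0.    -0.901  0.434]
 [-0.001  0.434  0.901]
 [-1.    -0.    -0.001]]
```

The guide's bar centre is at about (526.5, −109.8) with yaw 15.2°. The gauge is at about (547.5, 208) with yaw about 11°. Strip and base sizes match the specification in both views, so I'll go above the gauge.

>>> apply_moves --twist '[[-36.7,0,0],[-36.7,0,0],[-36.7,0,0],[-36.7,0,0],[-36.7,0,0],[-36.7,0,0],[-36.7,0,0],[-36.7,0,0],[-36.7,0,0],[-36.7,0,0],[-36.7,0,0],[-36.7,0,0]]' --linear '[[0,-403,-200],[0,-403,-200],[0,-403,-200],[0,-403,-200],[0,-403,-200],[0,-403,-200],[0,-403,-200],[0,-403,-200],[0,-403,-200],[0,-403,-200],[90,-403,-200],[90,-403,-200]]' --hand '[-1,-1,-1,-1,-1,-1,-1,-1,-1,-1,-1,-1]'

```text
time_s: 1.3
tool_pos: [0.5478, 0.2076, 0.1576]
tool_rot: [0.545, -0.45, -0.545, -0.451]
ft_force: [0.5, 0.5, -0.5]
width: 0.092
```

Run:
```python
from h import *
t=imaging.grab_frame('top');s=imaging.grab_frame('side');o=telemetry.get_obs()
cv2.imwrite('pics/top1.png',t);cv2.imwrite('pics/side1.png',s)
from scipy.spatial.transform import Rotation as R
print(o['time_s'],o['tool_pos'],R.from_quat(o['tool_rot']).as_matrix().round(3))
c=np.hstack([cv2.resize(t[170:260,150:250],(400,360),interpolation=2),cv2.resize(s[120:220,155:266],(400,360),interpolation=2)])
cv2.imwrite('pics/c1.png',c)
```

```text
1.4 [0.5439379  0.20653901 0.15368351] [[-0.009 -0.982 -0.19 ]
 [-0.004 -0.19   0.982]
 [-1.     0.01  -0.002]]
```

View pics/c1.png

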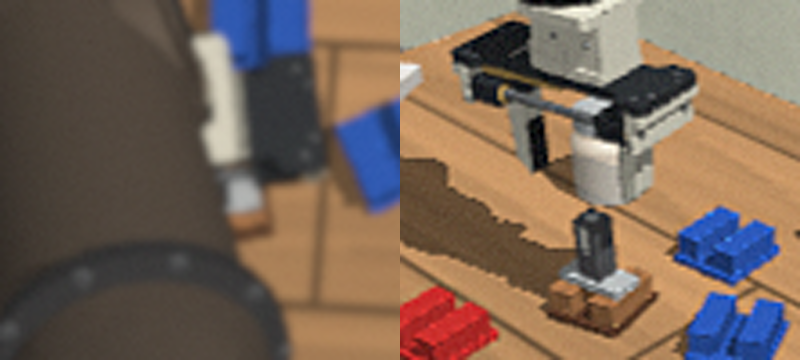

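The side crop shows the open jaws straddling the gauge column (column top at crop (593,215), fingers at about x=530 and x=625), with no obstacle below. I'll let the arm settle, then descend.

>>> apply_moves --twist '[[0,0,0],[0,0,0],[0,0,0],[0,0,0],[0,0,0],[0,0,0],[0,0,0],[0,0,0]]' --linear '[[0,0,0],[0,0,0],[0,0,0],[15,0,0],[35,0,0],[42,0,0],[42,0,0],[42,0,0]]' --hand '[-1,-1,-1,-1,-1,-1,-1,-1]'

```text
time_s: 2.2
tool_pos: [0.548, 0.2083, 0.1178]
tool_rot: [0.546, -0.449, -0.545, -0.45]
ft_force: [-0.1, 0.1, -0.5]
width: 0.0917
```

Run:
```python
from h import *
s=imaging.grab_frame('side');o=telemetry.get_obs()
cv2.imwrite('pics/side2.png',s)
from scipy.spatial.transform import Rotation as R
print(o['time_s'],o['tool_pos'],R.from_quat(o['tool_rot']).as_matrix().round(3),o['ft_force'])
p=o['tool_pos'];M=R.from_quat(o['tool_rot']).as_matrix()
for dz in(-46,0,46):print(proj('side',p+M@np.array([22,0,dz])/1000))
cv2.imwrite('pics/c2.png',cv2.resize(s[140:220,165:255],(720,600)[:2],interpolation=2))
```

```text
2.25 [0.54818321 0.20836867 0.11792635] [[ 0.002 -0.982 -0.19 ]
 [ 0.001 -0.19   0.982]
 [-1.    -0.002  0.   ]] [-0.24221782  0.59029487  1.25819571]
[219.70796545 184.50344769]
[207.60455663 180.30611553]
[195.89239065 176.24446218]
```

View pics/c2.png

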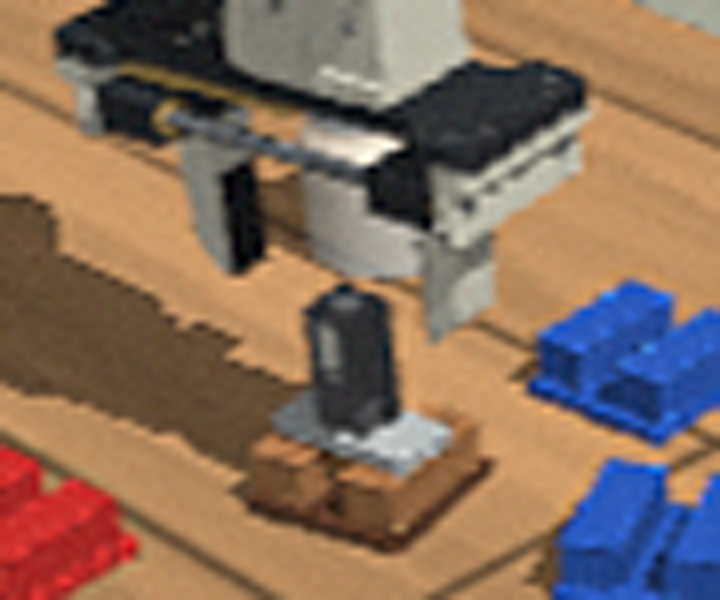

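The tip midpoint, at crop (340,302), lies over the column top at (350,303), which is within a few mm. I'll descend and grip.

>>> apply_moves --twist '[[0,0,0],[0,0,0],[0,0,0],[0,0,0],[0,0,0],[0,0,0],[0,0,0],[0,0,0],[0,0,0],[0,0,0]]' --linear '[[15,0,0],[35,0,0],[43,0,0],[43,0,0],[43,0,0],[43,0,0],[43,0,0],[43,0,0],[43,0,0],[43,0,0]]' --hand '[-1,-1,-1,-1,-1,-0.2,0.2,0.4,0.6,0.7]'

```text
time_s: 3.25
tool_pos: [0.5475, 0.2081, 0.0739]
tool_rot: [0.546, -0.45, -0.546, -0.45]
ft_force: [0.2, -0.4, 0.6]
width: 0.0563
```

>>> apply_moves --twist '[[0,0,0],[0,0,0],[0,0,0],[0,0,0],[0,0,0],[0,0,0]]' --linear '[[0,0,0],[0,0,0],[0,0,0],[0,0,0],[0,0,0],[0,0,0]]' --hand '[1,1,1,1,1,1]'

```text
time_s: 3.85
tool_pos: [0.5476, 0.2079, 0.0737]
tool_rot: [0.546, -0.45, -0.545, -0.45]
ft_force: [0.6, -0.6, -0.8]
width: 0.0236
```

Gripped flat at 23.6 mm width. Lifting.

>>> apply_moves --twist '[[0,0,0],[0,0,0],[0,0,0],[0,0,0],[0,0,0],[0,0,0],[0,0,0],[0,0,0]]' --linear '[[-5,0,0],[-15,0,0],[-30,0,0],[-48,0,0],[-66,0,0],[-76,0,0],[-76,0,0],[-76,0,0]]' --hand '[1,1,1,1,1,1,1,1]'

```text
time_s: 4.65
tool_pos: [0.5472, 0.208, 0.1495]
tool_rot: [-0.545, 0.45, 0.546, 0.45]
ft_force: [-0.7, 0.6, -4.4]
width: 0.0239
```

>>> apply_moves --twist '[[0,0,0],[-1,0,0],[-2,0,0],[-3,0,0],[-4,0,0],[-4.2,0,0],[-4.2,0,0],[-4.2,0,0],[-4.2,0,0],[-4.2,0,0],[-4.2,0,0],[-4.2,0,0]]' --linear '[[0,4,-14],[0,12,-42],[0,21,-72],[0,30,-104],[0,39,-136],[0,48,-168],[0,58,-200],[0,67,-232],[0,76,-262],[0,81,-280],[0,82.7,-286],[0,82.7,-286]]' --hand '[1,1,1,1,1,1,1,1,1,1,1,1]'

```text
time_s: 5.85
tool_pos: [0.52, -0.0897, 0.1492]
tool_rot: [-0.561, 0.431, 0.561, 0.43]
ft_force: [0.6, -0.0, -4.7]
width: 0.0237
```

>>> apply_moves --twist '[[0,0,0],[0,0,0],[0,0,0],[0,0,0],[0,0,0],[0,0,0]]' --linear '[[0,0,0],[0,0,0],[10,0,0],[28,0,0],[40,0,0],[40,0,0]]' --hand '[1,1,1,1,1,1]'

```text
time_s: 6.45
tool_pos: [0.5194, -0.0879, 0.1077]
tool_rot: [-0.561, 0.43, 0.563, 0.429]
ft_force: [0.2, -0.1, -4.5]
width: 0.0241
```

Run:
```python
from h import *
s=imaging.grab_frame('side');t=imaging.grab_frame('top');o=telemetry.get_obs()
cv2.imwrite('pics/side3.png',s);cv2.imwrite('pics/top3.png',t)
from scipy.spatial.transform import Rotation as R
M=R.from_quat(o['tool_rot']).as_matrix();p=o['tool_pos']
print(o['time_s'],p,M.round(3),o['ft_force'],o['width'])
for d in([57.7,0,0],[43.7,0,0],[34.7,15,32],[34.7,15,-32],[34.7,-15,-32]):print(d,proj('side',p+M@np.array(d)/1000))
cv2.imwrite('pics/c3.png',cv2.resize(s[180:280,235:335],(600,600),interpolation=2))
```

```text
6.55 [ 0.52065267 -0.0882376   0.10944949] [[-0.001 -0.965 -0.262]
 [ 0.    -0.262  0.965]
 [-1.     0.001  0.   ]] [ 0.24041746  0.85759897 -5.2806929 ] 0.024128799178770765
[57.7, 0, 0] [273.87281227 238.3434885 ]
[43.7, 0, 0] [273.85489792 234.19095689]
[34.7, 15, 32] [260.20521803 231.18698416]
[34.7, 15, -32] [282.34247624 238.39647062]
[34.7, -15, -32] [287.50185204 231.78485003]
```

View pics/c3.png

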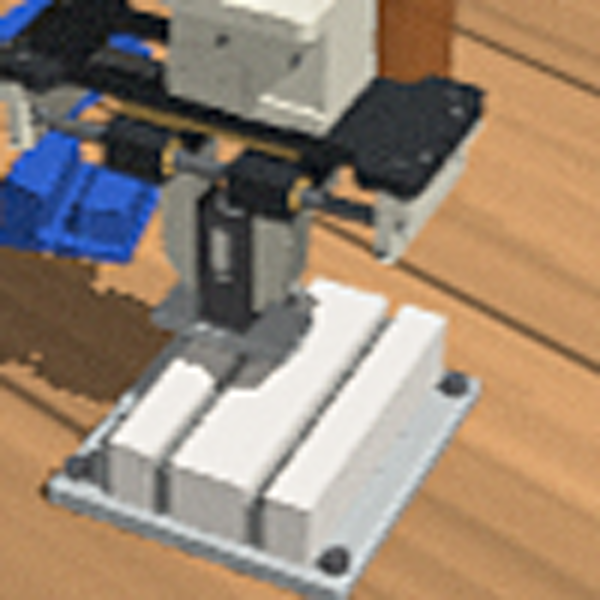

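The side crop shows the gauge held upright, its base straddling the +y channel (base corners at crop (152,317) and (315,300), predicted (151,307) and (315,311)). I'll lower it gently and feel for the floor. Expected TCP z is about 102.7 on the land, 96.7 on a good floor, 92.7 on a worn floor and 88.7 with the base flat.

>>> apply_moves --twist '[[0,0,0],[0,0,0],[0,0,0],[0,0,0],[0,0,0],[0,0,0]]' --linear '[[3,0,0],[6,0,0],[8,0,0],[9,0,0],[9,0,0],[9,0,0]]' --hand '[1,1,1,1,1,1]'

```text
time_s: 7.15
tool_pos: [0.5208, -0.0885, 0.1008]
tool_rot: [0.562, -0.43, -0.562, -0.43]
ft_force: [0.0, -0.3, -3.6]
width: 0.0235
```

>>> apply_moves --twist '[[0,0,0],[0,0,0],[0,0,0],[0,0,0],[0,0,0]]' --linear '[[0,0,0],[0,0,0],[0,0,0],[0,0,0],[0,0,0]]' --hand '[1,1,1,1,1]'

```text
time_s: 7.65
tool_pos: [0.5208, -0.0885, 0.1007]
tool_rot: [-0.562, 0.43, 0.562, 0.43]
ft_force: [-0.5, -0.2, -4.1]
width: 0.0239
```

No land contact at 100.7, so the probe is in the channel. I'll go to about 98, then about 94.7.

>>> apply_moves --twist '[[0,0,0],[0,0,0],[0,0,0],[0,0,0],[0,0,0]]' --linear '[[1,0,0],[2,0,0],[2.5,0,0],[2.5,0,0],[2.5,0,0]]' --hand '[1,1,1,1,1]'

```text
time_s: 8.15
tool_pos: [0.5207, -0.0885, 0.0982]
tool_rot: [-0.562, 0.43, 0.562, 0.43]
ft_force: [0.1, 0.5, -4.6]
width: 0.0243
```

>>> apply_moves --twist '[[0,0,0],[0,0,0],[0,0,0],[0,0,0],[0,0,0],[0,0,0]]' --linear '[[1,0,0],[2,0,0],[3,0,0],[3.5,0,0],[3.5,0,0],[3.5,0,0]]' --hand '[1,1,1,1,1,1]'

```text
time_s: 8.75
tool_pos: [0.5209, -0.0885, 0.095]
tool_rot: [0.562, -0.429, -0.562, -0.43]
ft_force: [-1.4, 0.3, 3.3]
width: 0.024
```

The floor was met between 98.2 and 95.0, so this channel is about 6 mm deep and good. I'll raise the gauge and shift 44 mm to the other one.

>>> apply_moves --twist '[[0,0,0],[0,0,0],[0,0,0],[0,0,0],[0,0,0],[0,0,0],[0,0,0],[0,0,0],[0,0,0],[0,0,0],[0,0,0],[0,0,0]]' --linear '[[-4,0,0],[-10,0,0],[-15,0,0],[-15,0,-5],[-15,0,-16],[-15,0,-30],[-15,0,-40],[-15,0,-44],[-15,0,-44],[-12,0,-44],[-9,0,-44],[-6,0,-44]]' --hand '[1,1,1,1,1,1,1,1,1,1,1,1]'

```text
time_s: 9.95
tool_pos: [0.5321, -0.1303, 0.1003]
tool_rot: [-0.562, 0.429, 0.562, 0.429]
ft_force: [0.2, -0.3, -3.7]
width: 0.0237
```

>>> apply_moves --twist '[[0,0,0],[0,0,0],[0,0,0],[0,0,0],[0,0,0],[0,0,0]]' --linear '[[1,0,0],[3,0,0],[5,0,0],[6,0,0],[6,0,0],[6,0,0]]' --hand '[1,1,1,1,1,1]'

```text
time_s: 10.55
tool_pos: [0.5323, -0.131, 0.0947]
tool_rot: [0.562, -0.43, -0.562, -0.43]
ft_force: [0.1, 1.3, -4.1]
width: 0.0236
```

At 94.7 there's still no contact, so this is the worn channel. Lowering further.

>>> apply_moves --twist '[[0,0,0],[0,0,0],[0,0,0],[0,0,0],[0,0,0]]' --linear '[[1,0,0],[2,0,0],[3,0,0],[3.5,0,0],[3.5,0,0]]' --hand '[1,1,1,1,1]'

```text
time_s: 11.05
tool_pos: [0.5325, -0.131, 0.0916]
tool_rot: [0.562, -0.429, -0.562, -0.43]
ft_force: [-1.1, 0.7, 3.1]
width: 0.0241
```

>>> apply_moves --twist '[[0,0,0],[0,0,0],[0,0,0],[0,0,0],[0,0,0]]' --linear '[[0.5,0,0],[1,0,0],[1.5,0,0],[1.5,0,0],[1.5,0,0]]' --hand '[1,1,1,1,1]'

```text
time_s: 11.55
tool_pos: [0.5325, -0.131, 0.0898]
tool_rot: [0.562, -0.43, -0.562, -0.43]
ft_force: [-0.4, -0.2, 2.0]
width: 0.024
```

>>> apply_moves --twist '[[0,0,0],[0,0,0],[0,0,0],[0,0,0]]' --linear '[[0.3,0,0],[0.6,0,0],[0.6,0,0],[0.6,0,0]]' --hand '[1,1,1,1]'

```text
time_s: 11.95
tool_pos: [0.5324, -0.1309, 0.0892]
tool_rot: [0.562, -0.43, -0.562, -0.43]
ft_force: [-0.2, 0.7, 2.4]
width: 0.0239
```

>>> apply_moves --twist '[[0,0,0],[0,0,0],[0,0,0],[0,0,0]]' --linear '[[0.3,0,0],[0.5,0,0],[0.5,0,0],[0.5,0,0]]' --hand '[1,1,1,1]'

```text
time_s: 12.35
tool_pos: [0.5324, -0.131, 0.0887]
tool_rot: [0.562, -0.43, -0.562, -0.43]
ft_force: [0.2, -0.4, 3.9]
width: 0.0237
```

>>> apply_moves --twist '[[0,0,0],[0,0,0],[0,0,0]]' --linear '[[0.3,0,0],[0.3,0,0],[0.3,0,0]]' --hand '[1,1,1]'

```text
time_s: 12.65
tool_pos: [0.5324, -0.131, 0.0887]
tool_rot: [0.562, -0.43, -0.562, -0.43]
ft_force: [-1.5, 0.6, 7.0]
width: 0.0238
```

>>> apply_moves --twist '[[0,0,0],[0,0,0],[0,0,0]]' --linear '[[0.2,0,0],[0.2,0,0],[0.2,0,0]]' --hand '[1,1,1]'

```text
time_s: 12.95
tool_pos: [0.5325, -0.131, 0.0887]
tool_rot: [0.562, -0.429, -0.562, -0.43]
ft_force: [-2.5, 1.2, 9.8]
width: 0.024
```

The base stopped dead at TCP z = 88.7, exactly the flat height, with gentle force. I'll hold for a moment, release, check, and then retreat.

>>> apply_moves --twist '[[0,0,0],[0,0,0],[0,0,0],[0,0,0],[0,0,0],[0,0,0],[0,0,0],[0,0,0],[0,0,0],[0,0,0]]' --linear '[[0,0,0],[0,0,0],[0,0,0],[0,0,0],[0,0,0],[0,0,0],[0,0,0],[0,0,0],[0,0,0],[0,0,0]]' --hand '[1,1,0.4,0.3,0.2,0.1,0,-0.2,-0.2,-0.2]'

```text
time_s: 13.95
tool_pos: [0.5323, -0.1309, 0.0881]
tool_rot: [0.562, -0.43, -0.562, -0.43]
ft_force: [0.6, 0.2, -1.2]
width: 0.0546
```

Run:
```python
from h import *
s=imaging.grab_frame('side');o=telemetry.get_obs()
print(o['time_s'],o['tool_pos'],o['ft_force'],o['width'])
cv2.imwrite('pics/c4.png',cv2.resize(s[190:290,235:335],(600,600),interpolation=2))
```

```text
14.0 [ 0.5323237  -0.13096468  0.08814509] [-0.09820589  0.2926898   0.26001678] 0.054962339058574054
```

View pics/c4.png

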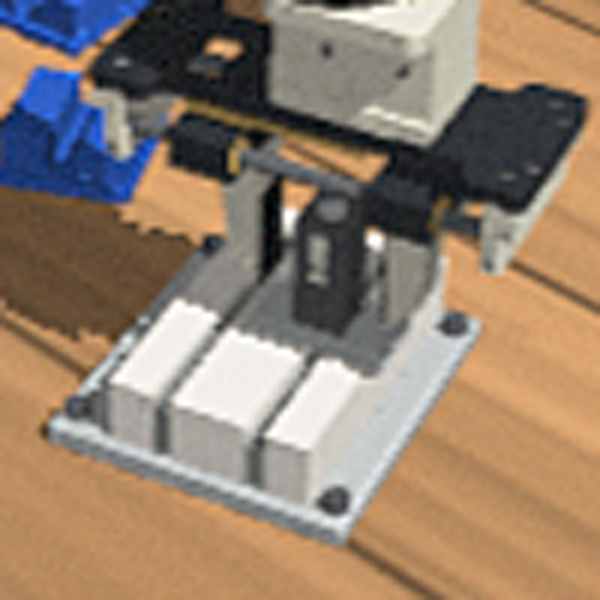

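The gauge stands free and upright over the worn channel (column at crop (330,270)), with both fingers clear of it. Retracting straight up.

>>> apply_moves --twist '[[0,0,0],[0,0,0],[0,0,0],[0,0,0],[0,0,0],[0,0,0],[0,0,0],[0,0,0],[0,0,0],[0,0,0]]' --linear '[[-4,0,0],[-14,0,0],[-28,0,0],[-45,0,0],[-65,0,0],[-90,0,0],[-115,0,0],[-130,0,0],[-130,0,0],[-130,0,0]]' --hand '[-0.4,-0.4,-0.4,-0.4,-0.4,-0.4,-0.4,-0.4,-0.4,-0.4]'

```text
time_s: 15.0
tool_pos: [0.5323, -0.131, 0.2185]
tool_rot: [0.562, -0.429, -0.561, -0.43]
ft_force: [-0.2, 0.4, -1.0]
width: 0.0642
```

Run:
```python
from h import *
s=imaging.grab_frame('side');o=telemetry.get_obs()
print(o['time_s'],o['tool_pos'],o['ft_force'],o['width'])
y=[-.262,.965];c=np.array([.5324,-.131,.045])
for z in(.054,.110):
  for a,b in((-1,-1),(-1,1),(1,1),(1,-1)):
    hx,hy=(.015,.032) if z<.1 else (.012,.012)
    p=c+np.array([.965*a*hx-.262*b*hy,.262*a*hx+.965*b*hy,z-.045]); q=proj('side',p); print(z,((q-[245,185])*7.5).round())
cv2.imwrite('pics/c5.png',cv2.resize(s[185:265,245:325],(600,600),interpolation=2))
```

```text
15.05 [ 0.53188487 -0.13086809  0.21775186] [-0.7706812   0.14941435 -0.06593132] 0.06400470154476465
0.054 [398. 486.]
0.054 [229. 430.]
0.054 [268. 381.]
0.054 [434. 435.]
0.11 [352. 334.]
0.11 [286. 313.]
0.11 [318. 274.]
0.11 [383. 294.]
```

View pics/c5.png

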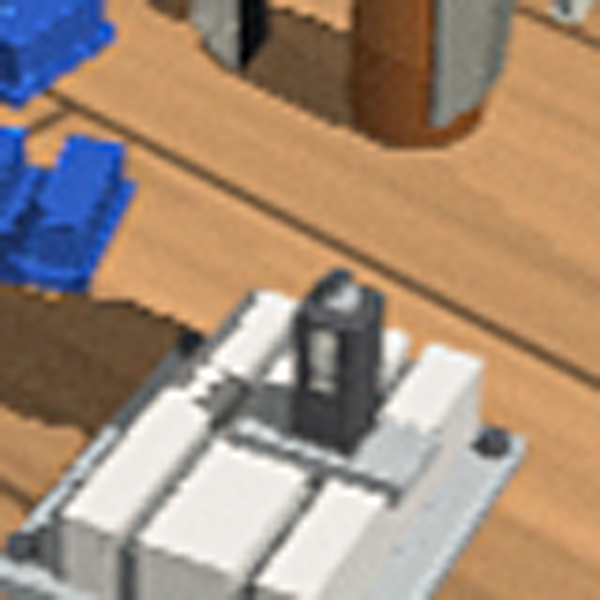

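The gauge stands alone. Its near base edge runs from crop (229,430) to (400,493), predicted (229,430) to (398,486), so it is flat and upright on the guide. Handing in.

```bash
python3 -c "
from bench import robot
print(robot.hand_in())"
```

```text
the job is handed in; nothing more can be done
None
```

The gauge is standing by itself, flat and upright, in the worn channel, and the job is handed in at about 15 s of the 51 s allowed. No verdict was reported.

- **Which channel is worn:** I probed the +y channel first. The probe met its floor with the tool between 98.2 and 95.0 mm high, which fits the 6 mm (good) channel. In the −y channel it met the floor between 94.7 and 91.6 mm, which fits about 10 mm (worn). I told depth from the height at which the probe touched, not from the probe's own reading.
- **Placing:** In the −y channel the base came to a hard stop at a tool height of 88.7 mm, exactly the height expected for flat contact. The load on the guide was about 14 N, worked out from the wrist force plus the gauge's weight, against the 40 N limit.
- **Last checks:** After I let go and retreated, the side picture matched the predicted base edge to about 1 pixel (roughly 2 mm). The hand was clear and the wrist force near zero. The moves stayed well away from the bottle, cup and jar, though I didn't re-measure where they stand.
- **Disagreement:** The two cameras differed by about 3.5 mm in x for both the guide and the gauge. I used the average for both, and the probe entered both channels at the first try.

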